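Undo the red clamp cap of unknown thread hand

ROBOT

A 6-joint arm with a two-finger parallel gripper is mounted at the origin on the work surface. World frame = base frame: x ahead of the robot, y to its left, z up, the work surface at z = 0. Lengths are in mm, angles in rad, forces in N, time in s.
With the tool pointing down it reaches from about 400 to 925 mm from the base axis. Payload 12.5 kg.
Tool frame: the origin (TCP) lies on the centre line of the jaws, within the pads' length; the fingertips stand 14 mm ahead of it and the grasp point (between the pads) lies 5 mm behind it; z points along the fingers, x is the direction in which the jaws open and shut, and the axes are right-handed (so a half turn about z gives the same grasp; the last joint's range is limited). The gripper opens to 95 mm and grips with 3 to 60 N. Pads are 20 mm wide; open, the fingers measure 119 mm over their backs; the gripper's body (75 mm by 180 mm) begins 59 mm behind the grasp point.
Start: joints at [-1.288, 0.491, 1.559, -0, 1.092, -0.106], TCP at [236.947, -578.361, 228.661] pointing down, gripper open.
Joint ranges: [-3.1, 3.1], [-0.84, 2.19], [0.05, 2.79], [-1.13, 4.28], [0.06, 2.93], [-2.69, 2.69]. Speed limits (rad/s): [2.22, 2.22, 2.79, 3.14, 3.14, 3.14].

INTERFACE

Orientations are given as [roll, pitch, yaw] about the fixed x, y, z axes, in that order (R = Rz(yaw) Ry(pitch) Rx(roll)).
In Python, from cell import state, read_camera, job_done gives the robot as it stands.
- The arm moves only by the shell command python3 -m handwheel 'ROWS'. ROWS is JSON, a list of rows, each an object of numbers: "hand": the finger opening in m, from 0 to 0.0951; "x", "y", "z": the shift along the world's x, y, z in m; "spin": the turn about the world's z in units of 5 degrees (1.0 is 5 degrees). In form: [{"hand": .., "x": .., "y": .., "z": .., "spin": ..}, ...]. A call has 1 to 20 rows; each row is the pose to reach, as a shift and turn from the pose commanded when the call began; what a row does not reach only later rows make up. A row lasts 1/12 s, in which the tool goes at most 41.7 mm and 7.16 degrees, less where a joint would pass 70% of its speed; a pose out of reach is approached as far as the arm can. A call with a gripper value outside its range is refused whole. The fingers move at their own pace and stop on an object; the grip force is fixed at half the most. Time passes only in rows, so rows that repeat a pose let the fingers close. It gives the time, the measured TCP pose, the force and the opening at its end, in the units of the state.
- state(): the state, without advancing time (a new reading comes with each control period).
- read_camera(name): name is "scene" or "top" or "wrist"; returns a dict with "img" (480x640x3 uint8, red, green, blue), "fx", "fy", "cx", "cy" (pixels), "D" ([k1, k2, p1, p2, k3] as OpenCV has them; the pictures are not rectified), "T" (4x4, takes a point from camera to world coordinates). Camera axes: x right, y down, z forward; pixel columns grow to the right and rows downward; lengths in mm; the calibration is good to about 2 mm. A picture is of the moment at which its call begins. There is no depth.
- job_done(): hands the job in, once; it reports no verdict.
The state is a dict: "t": time; "joints": joint angles; "qvel": joint speeds; "tau": joint torques, N m; "eef_pos": TCP position; "tcp_rot": TCP orientation; "ft_force": force on the tool from outside, world axes, zero at the start; "moment": the same for the moment, N m; "opening": opening from 0.0 (shut) to 1.0 (fully open).
Only numpy, scipy, OpenCV 4.12 (cv2) and the standard library are available. Lean on these libraries where they do the work, as an engineer would, in place of code of your own. Each camera call takes 0.05 s, during which the arm holds its last target. There are 200 camera calls.

TASK

The red clamp cap on the twin-arbor wheel station has to come off for a wheel change, but nobody knows whether its thread is left- or right-handed: try loosening it both ways, find the way it turns, then lift it straight off its arbor. Finish while still holding the red cap in the gripper, upright and still, about 10 cm above where it sat. Leave the grey cap, both wheels, the cup brush, the spanner and the oil can where they are.

Things in the scene. Friction and masses are not known exactly. Their poses are not given: they have to be found in the camera images.
- red_cap_grip (a point): Red clamp cap, loose, 100 to 200 g: a hollow round skirt (53 mm diameter, 26 mm high) under a solid round knob (40 mm diameter, 40 mm high). This point is on its axis in the knob, 24 mm above the skirt, 16 mm below the cap's top, 50 mm above its underside: grip the knob here from above, at any yaw. z is up; x runs along the white mark on top. Seated, it is 120 mm above the bench.
- red_cap_foot (a point): Centre of the red cap's underside, with its hidden quick thread of unknown hand. Locked, the cap lifts 2 mm, then is blocked. Turned the right way it is free after 35 to 50 degrees and up to 100 (aim for 75); it does not rise in turning: lift to feel if it is free. The wrong way it meets a hard stop within 15 degrees, then slips in the fingers. Little friction. Off the arbor after rising 20 mm.
- grey_cap_grip (a point): Grey clamp cap of the same shape on the other arbor (same point on it), locked by a thread of the opposite hand; to be left alone.
- station: Fixed wheel station: blue base 150 (x) by 340 (y) by 30 mm, origin at the centre of its underside, z up. Two upright steel arbors, 24 mm diameter, at y = +100 and -100 mm, tops at 90 mm; either may carry the red cap. Wheels lie on them from 50 to 70 mm height, the caps on the wheels, undersides at 70 mm. At the start both caps' x axes lie within 6 degrees of the station's x.
- steel_wheel: Loose steel wire wheel lying flat on one arbor under a cap, 126 mm over the wires, 20 mm thick, 0.35 kg; origin at the centre of its underside. It stays down on its arbor.
- brass_wheel: Loose brass wire wheel on the other arbor, same size; origin at the centre of its underside. It stays down on its arbor.
- cup_brush: Bystander: cup brush with brass wires, 66 mm wide, 48 mm high, origin at its underside.
- spanner: Bystander: steel spanner 190 mm long lying flat; origin at its middle, on its underside.
- oil_can: Bystander: green can with a yellow band, 60 mm diameter, 150 mm high, standing; origin at the centre of its underside.
Things that resemble listed ones, but are neither listed nor needed, are in the scene too. Of the things shaped like the brass_wheel, the brass one is meant. Leave any black look-alike of the part that bears red_cap_grip alone.

How it is judged:
By the outcome, as a careful person would: the job done as asked, in the order asked, and still so for the second after the job is handed in, while the arm keeps its last pose, push and grip.
It also fails if it takes over 51 s, if anything falls off the work surface, if the arm or the gripper's body presses on something with over 40 N, if the wrist force passes 120 N, or if a joint passes its speed limit or range.

## Working session

There is one attempt and no reset: what is moved stays moved. The work goes in short steps, Python scripts to look and compute and a shell command to move; the robot and the scene stay as the last step left them, time stands still between calls to the robot, and variables do not carry over. Pictures are saved under pics/ and viewed, about 8 in all and at most 12, crops included, and the job is handed in when it is done.

```bash
mkdir -p pics; cat > h.py <<'E'
import numpy as np, cv2
from cell import state, read_camera
def ray(c,uv,z):
    K=np.array([[c['fx'],0,c['cx']],[0,c['fy'],c['cy']],[0,0,1.]])
    p=cv2.undistortPoints(np.array([[uv]],float),K,np.array(c['D'],float))[0,0]
    T=np.array(c['T']); d=T[:3,:3]@[p[0],p[1],1]; o=T[:3,3]
    return o+d*(z-o[2])/d[2]
def save(c,n): cv2.imwrite('pics/'+n,cv2.cvtColor(c['img'],cv2.COLOR_RGB2BGR))
def red(c):
    h=cv2.cvtColor(c['img'],cv2.COLOR_RGB2HSV)
    m=((h[...,0]<8)|(h[...,0]>172))&(h[...,1]>130)&(h[...,2]>60)
    n,l,s,ce=cv2.connectedComponentsWithStats(m.astype(np.uint8))
    return [(s[i].tolist(),ce[i].round(1).tolist()) for i in range(1,n) if s[i,4]>60]
E
python3 - <<'E'
from h import *
for n in('top','scene'):
    c=read_camera(n); save(c,n+'0.png'); print(n,red(c),np.array(c['T'])[:3,3])
    for s,ce in red(c): print(ray(c,ce,136))
s=state();print(s)
E
```

```text
top [([180, 55, 54, 40, 1870], [207.0, 75.0]), ([284, 201, 19, 22, 275], [292.6, 213.1])] [ 200.82234575   10.98576995 1443.19638637]
[881.38102199 295.45881354 136.        ]
[535.84178855  73.63866772 136.        ]
scene [([359, 233, 24, 35, 638], [371.0, 251.2]), ([508, 294, 84, 69, 3238], [548.5, 328.6])] [1206.21074594 -287.96946604  931.74416302]
[579.61090855  57.15008307 136.        ]
[870.71409276 296.74032232 136.        ]
{'t': 0.1, 'joints': array([-1.28758241e+00,  4.91487856e-01,  1.55934373e+00, -1.62223900e-05,
        1.09168391e+00, -1.05632439e-01]), 'qvel': array([-0.00157395, -0.00189399, -0.00112646,  0.00119358, -0.00169573,
        0.00021788]), 'tau': array([ 3.62025989e-03, -6.13621902e+01, -2.58604646e+01,  6.94543286e-02,
        4.70086711e-02, -5.25947780e-05]), 'eef_pos': array([ 236.900092  , -578.17253053,  228.14269195]), 'tcp_rot': array([-3.14150966e+00,  9.19217782e-04, -1.18194245e+00]), 'ft_force': array([-0.09518198,  0.5776201 ,  0.78265355]), 'moment': array([-0.01441599,  0.04746869,  0.0150981 ]), 'opening': 1.0006761177355175}
```

View pics/top0.png

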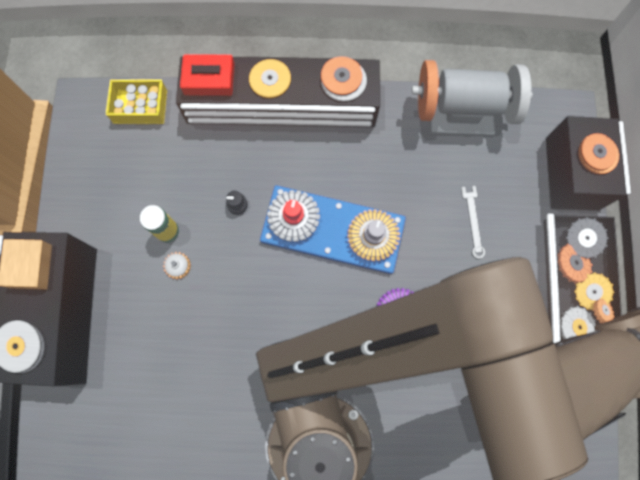

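View pics/scene0.png

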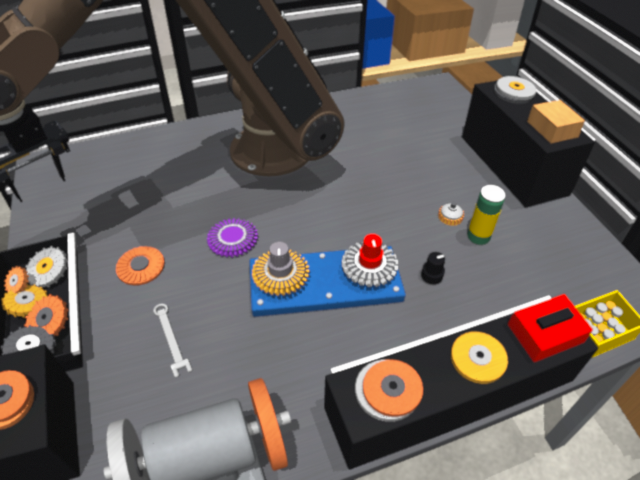

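The red cap is at top (293,213) and scene (371,251), on the station's +y arbor over the steel wheel. The grey cap is at top (376,233), and the black look-alike at (236,203). The red cap triangulates to about (545, 75), so I'll move above it at yaw ≈ 0.

```bash
python3 -m handwheel '[{"hand":0.095,"x":0.308,"y":0.654,"z":0.01,"spin":13.5},{"hand":0.095,"x":0.308,"y":0.654,"z":0.01,"spin":13.5},{"hand":0.095,"x":0.308,"y":0.654,"z":0.01,"spin":13.5},{"hand":0.095,"x":0.308,"y":0.654,"z":0.01,"spin":13.5},{"hand":0.095,"x":0.308,"y":0.654,"z":0.01,"spin":13.5},{"hand":0.095,"x":0.308,"y":0.654,"z":0.01,"spin":13.5},{"hand":0.095,"x":0.308,"y":0.654,"z":0.01,"spin":13.5},{"hand":0.095,"x":0.308,"y":0.654,"z":0.01,"spin":13.5},{"hand":0.095,"x":0.308,"y":0.654,"z":0.01,"spin":13.5},{"hand":0.095,"x":0.308,"y":0.654,"z":0.01,"spin":13.5},{"hand":0.095,"x":0.308,"y":0.654,"z":0.01,"spin":13.5},{"hand":0.095,"x":0.308,"y":0.654,"z":0.01,"spin":13.5},{"hand":0.095,"x":0.308,"y":0.654,"z":0.01,"spin":13.5},{"hand":0.095,"x":0.308,"y":0.654,"z":0.01,"spin":13.5},{"hand":0.095,"x":0.308,"y":0.654,"z":0.01,"spin":13.5},{"hand":0.095,"x":0.308,"y":0.654,"z":0.01,"spin":13.5},{"hand":0.095,"x":0.308,"y":0.654,"z":0.01,"spin":13.5},{"hand":0.095,"x":0.308,"y":0.654,"z":0.01,"spin":13.5},{"hand":0.095,"x":0.308,"y":0.654,"z":0.01,"spin":13.5},{"hand":0.095,"x":0.308,"y":0.654,"z":0.01,"spin":13.5}]'
python3 - <<'E'
from h import *
c=read_camera('wrist'); save(c,'w1.png'); print(np.array(c['T']).round(2))
for s,ce in red(c): print(s,ce,ray(c,ce,136),ray(c,ce,115))
print(state()['eef_pos'],state()['tcp_rot'])
E
```

```text
t: 1.77
eef_pos: [544.6, 75.8, 238.1]
tcp_rot: [3.141, 0.001, -0.002]
ft_force: [0.1, 0.8, 0.8]
opening: 0.995
[[ 1.0000e+00 -0.0000e+00 -0.0000e+00  5.4430e+02]
 [-0.0000e+00 -9.7000e-01 -2.6000e-01  1.4749e+02]
 [-0.0000e+00  2.6000e-01 -9.7000e-01  3.9536e+02]
 [ 0.0000e+00  0.0000e+00  0.0000e+00  1.0000e+00]]
[293, 191, 69, 84, 4229] [326.5, 231.2] [547.74999336  84.34750321 136.        ] [548.02936641  79.23521779 115.        ]
[544.37285871  75.01649186 238.30513404] [ 3.14130856e+00  9.33731201e-04 -3.56882714e-03]
```

View pics/w1.png

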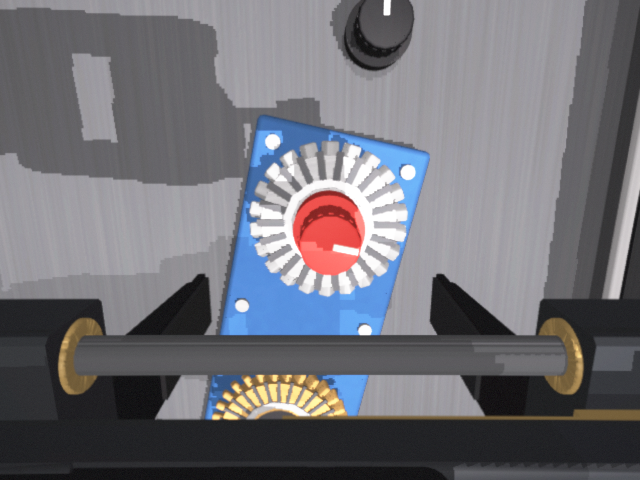

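The wrist view shows the knob's top disc centred near (330,244), with the white mark pointing roughly to station +x. The wheel rim is centred near (328,219).

```bash
python3 - <<'E'
from h import *
c=read_camera('wrist')
print(ray(c,(330,244),136),ray(c,(328.5,219),70),ray(c,(329.5,220),96))
s=state();print(s['eef_pos'],s['ft_force'],s['moment'])
E
```

```text
[549.82839942  75.09862087 136.        ] [550.01572559  77.24039343  70.        ] [550.27521888  82.04573247  96.        ]
[544.3915486   74.5269822  238.49404445] [-0.07639989 -0.99730587  0.15234383] [-0.03751058 -0.13211345 -0.00374983]
```

```bash
python3 -m handwheel '[{"hand":0.095,"x":0.005,"z":-0.03},{"hand":0.095,"x":0.005,"z":-0.06},{"hand":0.095,"x":0.005,"z":-0.09},{"hand":0.095,"x":0.005,"z":-0.11},{"hand":0.095,"x":0.005,"z":-0.122},{"hand":0.095,"x":0.005,"z":-0.122},{"hand":0.03,"x":0.005,"z":-0.122},{"hand":0.03,"x":0.005,"z":-0.122},{"hand":0.03,"x":0.005,"z":-0.122},{"hand":0.03,"x":0.005,"z":-0.122},{"hand":0.03,"x":0.005,"z":-0.122},{"hand":0.03,"x":0.005,"z":-0.122},{"hand":0.03,"x":0.005,"z":-0.122},{"hand":0.03,"x":0.005,"z":-0.122},{"hand":0.03,"x":0.005,"z":-0.122},{"hand":0.03,"x":0.005,"z":-0.122}]'
python3 - <<'E'
from h import *
c=read_camera('wrist'); save(c,'w2.png')
for s,ce in red(c): print(s,ce)
s=state();print(s['eef_pos'],s['tcp_rot'],s['ft_force'],s['moment'],s['opening']*95.1)
E
```

```text
[293, 189, 70, 84, 4195] [326.6, 229.3]
[544.47175118  74.31745319 238.63437651] [ 3.14138770e+00  3.34032116e-04 -5.28940020e-03] [-0.21230616 -0.45429456  1.03049283] [-0.03160173 -0.07881861 -0.03038878] 95.2853547107653invalid input
```

View pics/w2.png

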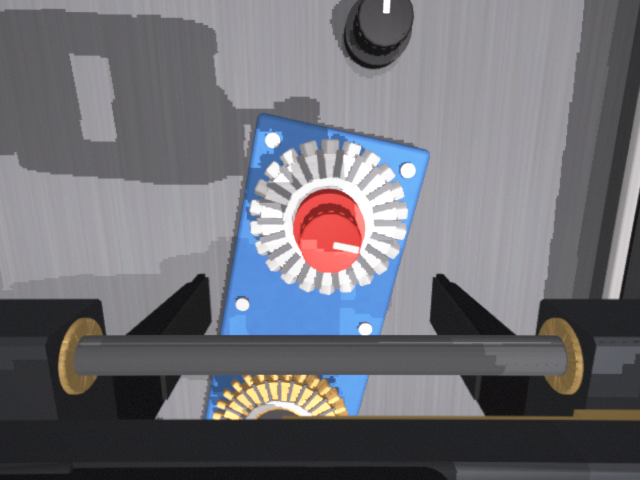

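The call was refused because every key is needed, and the image is unchanged. The TCP reads about 1.5 mm low in y, so I'll correct that in the same move.

```bash
python3 -m handwheel '[{"hand":0.095,"x":0.005,"y":0.001,"z":-0.03,"spin":0},{"hand":0.095,"x":0.005,"y":0.001,"z":-0.06,"spin":0},{"hand":0.095,"x":0.005,"y":0.001,"z":-0.09,"spin":0},{"hand":0.095,"x":0.005,"y":0.001,"z":-0.11,"spin":0},{"hand":0.095,"x":0.005,"y":0.001,"z":-0.122,"spin":0},{"hand":0.095,"x":0.005,"y":0.001,"z":-0.122,"spin":0},{"hand":0.03,"x":0.005,"y":0.001,"z":-0.122,"spin":0},{"hand":0.03,"x":0.005,"y":0.001,"z":-0.122,"spin":0},{"hand":0.03,"x":0.005,"y":0.001,"z":-0.122,"spin":0},{"hand":0.03,"x":0.005,"y":0.001,"z":-0.122,"spin":0},{"hand":0.03,"x":0.005,"y":0.001,"z":-0.122,"spin":0},{"hand":0.03,"x":0.005,"y":0.001,"z":-0.122,"spin":0},{"hand":0.03,"x":0.005,"y":0.001,"z":-0.122,"spin":0},{"hand":0.03,"x":0.005,"y":0.001,"z":-0.122,"spin":0},{"hand":0.03,"x":0.005,"y":0.001,"z":-0.122,"spin":0},{"hand":0.03,"x":0.005,"y":0.001,"z":-0.122,"spin":0}]'
python3 - <<'E'
from h import *
c=read_camera('wrist'); save(c,'w3.png')
s=state();print(s['eef_pos'],s['tcp_rot'],s['ft_force'],s['moment'],s['opening']*95.1)
E
```

```text
t: 3.25
eef_pos: [550.0, 76.7, 116.7]
tcp_rot: [3.142, -0.0, -0.004]
ft_force: [0.2, -0.6, 0.7]
opening: 0.417
[550.01662049  76.6683792  116.70778164] [-3.14155792e+00 -2.49677560e-04 -3.90838782e-03] [0.78623395 0.33789127 0.99433745] [ 0.03542485 -0.07146173 -0.01654869] 39.85019628563427
```

View pics/w3.png

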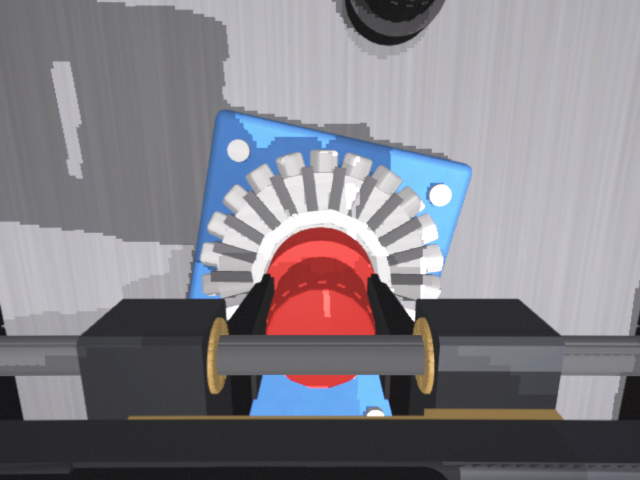

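Gripped at 39.9 mm, centred on the knob. I'll try +20° (counter-clockwise) first and watch the moment.

```bash
python3 -m handwheel '[{"hand":0.03,"x":0,"y":0,"z":0,"spin":0.7},{"hand":0.03,"x":0,"y":0,"z":0,"spin":1.4},{"hand":0.03,"x":0,"y":0,"z":0,"spin":2.1},{"hand":0.03,"x":0,"y":0,"z":0,"spin":2.8},{"hand":0.03,"x":0,"y":0,"z":0,"spin":3.4},{"hand":0.03,"x":0,"y":0,"z":0,"spin":4},{"hand":0.03,"x":0,"y":0,"z":0,"spin":4}]'
python3 - <<'E'
from h import *
c=read_camera('wrist'); save(c,'w4.png')
s=state();print(s['eef_pos'],s['tcp_rot'],s['ft_force'],s['moment'],s['opening']*95.1)
E
```

```text
t: 3.88
eef_pos: [549.9, 76.7, 116.7]
tcp_rot: [-3.142, 0.0, 0.348]
ft_force: [-0.4, -0.4, 0.4]
opening: 0.42
[549.90782119  76.6399579  116.6897625 ] [3.14157430e+00 7.09760224e-06 3.44424320e-01] [-0.10864733  0.43536249  1.21544189] [-0.01848764 -0.01370271  0.04138585] 39.407379249770266
```

View pics/w4.png

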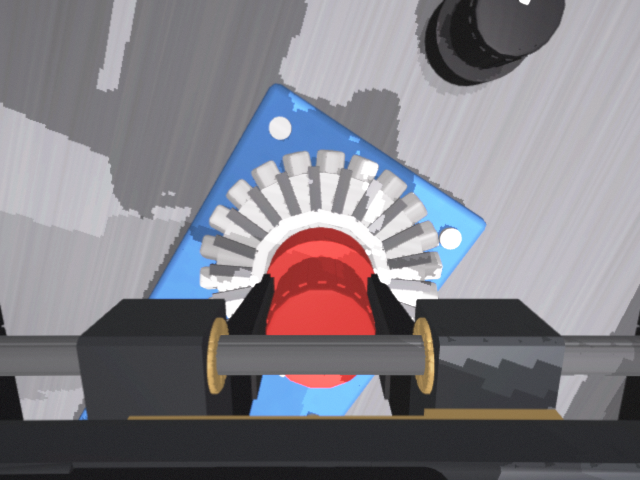

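The moment stays near zero through 20°, with no hard stop, so the cap appears to turn counter-clockwise. I'll continue to 75° and then feel with a small lift.

```bash
python3 -m handwheel '[{"hand":0.03,"x":0,"y":0,"z":0,"spin":1},{"hand":0.03,"x":0,"y":0,"z":0,"spin":2},{"hand":0.03,"x":0,"y":0,"z":0,"spin":3},{"hand":0.03,"x":0,"y":0,"z":0,"spin":4},{"hand":0.03,"x":0,"y":0,"z":0,"spin":5},{"hand":0.03,"x":0,"y":0,"z":0,"spin":6},{"hand":0.03,"x":0,"y":0,"z":0,"spin":7},{"hand":0.03,"x":0,"y":0,"z":0,"spin":8},{"hand":0.03,"x":0,"y":0,"z":0,"spin":9},{"hand":0.03,"x":0,"y":0,"z":0,"spin":10},{"hand":0.03,"x":0,"y":0,"z":0,"spin":11},{"hand":0.03,"x":0,"y":0,"z":0,"spin":11}]'
python3 - <<'E'
from h import *
c=read_camera('scene'); i=c['img'][200:320,300:440]; cv2.imwrite('pics/s5.png',cv2.resize(i[...,::-1],None,fx=5,fy=5,interpolation=2))
s=state();print(s['eef_pos'],s['tcp_rot'],s['ft_force'],s['moment'],s['opening']*95.1)
E
python3 -m handwheel '[{"hand":0.03,"x":0,"y":0,"z":0.002,"spin":0},{"hand":0.03,"x":0,"y":0,"z":0.004,"spin":0},{"hand":0.03,"x":0,"y":0,"z":0.005,"spin":0},{"hand":0.03,"x":0,"y":0,"z":0.005,"spin":0}]'
```

```text
t: 4.93
eef_pos: [549.8, 76.5, 116.7]
tcp_rot: [-3.141, 0.0, 1.307]
ft_force: [-0.4, -1.8, 1.6]
opening: 0.415
[549.85273785  76.49391086 116.68441906] [-3.14148968e+00  2.13474293e-04  1.30235858e+00] [-1.55362308 -2.0881027   2.56281534] [-0.2855312   0.09514829  0.07236638] 39.25696636514527
t: 5.32
eef_pos: [549.8, 76.6, 121.8]
tcp_rot: [-3.141, 0.0, 1.304]
ft_force: [-1.1, -2.3, -1.2]
opening: 0.414
```

View pics/s5.png

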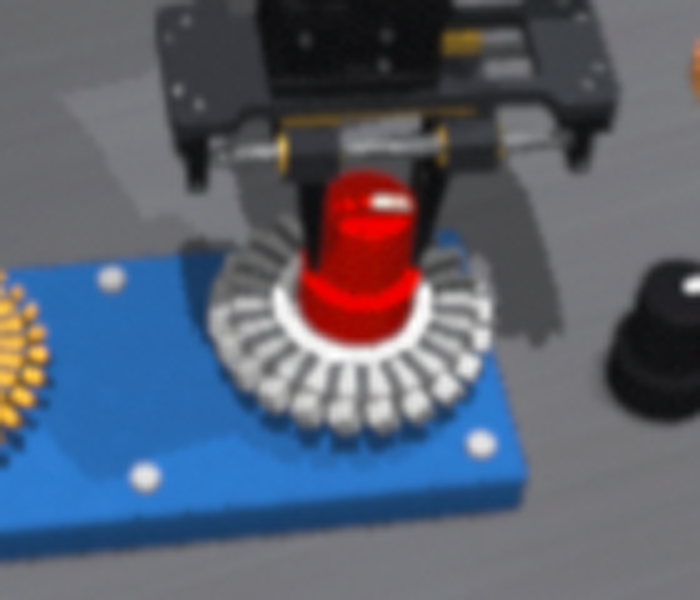

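In the scene crop the mark now points to +y, so the cap turned with the jaws. The 5 mm test lift met only about 3 N, which means it is free. Now I'll lift straight up to 100 mm.

```bash
python3 -m handwheel '[{"hand":0.03,"x":0,"y":0,"z":0.004,"spin":0},{"hand":0.03,"x":0,"y":0,"z":0.009,"spin":0},{"hand":0.03,"x":0,"y":0,"z":0.015,"spin":0},{"hand":0.03,"x":0,"y":0,"z":0.022,"spin":0},{"hand":0.03,"x":0,"y":0,"z":0.03,"spin":0},{"hand":0.03,"x":0,"y":0,"z":0.04,"spin":0},{"hand":0.03,"x":0,"y":0,"z":0.05,"spin":0},{"hand":0.03,"x":0,"y":0,"z":0.06,"spin":0},{"hand":0.03,"x":0,"y":0,"z":0.07,"spin":0},{"hand":0.03,"x":0,"y":0,"z":0.079,"spin":0},{"hand":0.03,"x":0,"y":0,"z":0.086,"spin":0},{"hand":0.03,"x":0,"y":0,"z":0.092,"spin":0},{"hand":0.03,"x":0,"y":0,"z":0.095,"spin":0},{"hand":0.03,"x":0,"y":0,"z":0.095,"spin":0},{"hand":0.03,"x":0,"y":0,"z":0.095,"spin":0},{"hand":0.03,"x":0,"y":0,"z":0.095,"spin":0},{"hand":0.03,"x":0,"y":0,"z":0.095,"spin":0},{"hand":0.03,"x":0,"y":0,"z":0.095,"spin":0}]'
python3 - <<'E'
from h import *
c=read_camera('scene'); i=c['img'][130:340,210:490]; cv2.imwrite('pics/s6.png',cv2.resize(i[...,::-1],None,fx=2.8,fy=2.8,interpolation=2))
s=state();print(s['eef_pos'],s['tcp_rot'],s['ft_force'],s['moment'],s['opening']*95.1,abs(s['qvel']).max())
E
```

```text
t: 6.82
eef_pos: [549.8, 76.6, 216.3]
tcp_rot: [-3.141, 0.0, 1.305]
ft_force: [-0.4, 0.3, -1.2]
opening: 0.419
[549.87800688  76.63748247 216.34278164] [-3.14105395e+00  7.23080025e-05  1.30511190e+00] [-0.54643519  0.10420061 -1.72630639] [ 0.07849918 -0.17704997  0.00222892] 39.64949165046897 0.001785128821927791
```

View pics/s6.png

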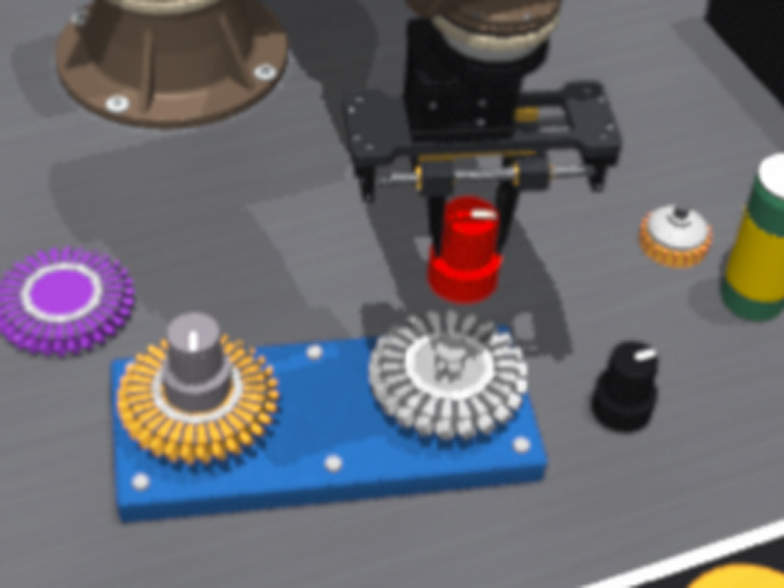

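The red cap is held upright about 100 mm above its seat. The steel wheel is still flat on its arbor, and the grey cap and brass wheel are unmoved. Handing in.

```bash
python3 -c "
from cell import job_done,state
print(job_done());s=state();print(s['eef_pos'],s['opening'])"
```

```text
the job is handed in; nothing more can be done
None
the job is handed in; nothing more can be done
```

The red cap is off its arbor and held upright and still in the gripper, about 100 mm above where it sat. The job was handed in at about 7 s on the robot's clock.

- **Loosening:** I tried counter-clockwise (seen from above) first. It turned with almost no torque and no stop, so I continued to about 75°. It behaves as a right-hand thread. I did not try clockwise, since the first way already worked.
- **Freeing:** A 5 mm test lift met only about 3 N, so I lifted it straight up.
- **Last checks:** The tool was at z = 216 mm and the opening at 39.6 mm, matching the 40 mm knob. Vertical force was 1–2 N, about the cap's weight, and the joints were at rest. In the final picture the steel wheel lies flat on its arbor, and the grey cap, brass wheel, cup brush, oil can and black look-alike look undisturbed. The spanner was outside that picture, but the arm never went near it.
- **Failed or disagreed:** One move call was refused whole because I had left out some keys; nothing moved. The state read after hand-in was not available.

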